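Seat a power module in the marking nest and stamp its lid

TASK

The cream power module has passed its test: lay it fully home in the marking nest, then take the hand stamp from its tray and mark the middle of the lid, the stamp in line with the module and square on it. Set it down softly, push with a steady 14 N in all (11 to 18 N will do, never over 22 N), so that the whole die face bears on the lid, keep that up for a second without sliding, and lift straight off. Stand the stamp back upright in its tray, set down gently, and leave everything else where it is.

Things in the scene. Friction and masses are not known exactly. Their poses are not given: they have to be found in the camera images.
- module_centre (a point): centre (half-way up) of the loose cream power module, the only cream one, a box 36 (x) x 52 (y) x 26 (z) mm, 70 g, lying flat on the bench's yellow cover sheet, which is 2.6 mm thick; its axes are the module's, z up. Grasp it across its 36 mm width (x), with the fingers at the middle of its long sides.
- cream_module: the same module, origin at the centre of its underside
- lid_centre (a point): middle of the cream module's lid (its flat top), 13 mm above module_centre; this is where the mark goes
- nest_floor (a point): centre of the floor of the marking nest, 12 mm above the bench; axes: x across the pocket, y along it, z up. The nest is a fixed steel plate 96 x 124 x 12 mm with four black corner locators round a pocket 38.5 (x) x 54.5 (y) mm; the module fits either way round. The locators rise 8 mm above the floor, with sloped lead-ins to 14 mm; between them each long side is open for 34 mm, for the fingers.
- stamp_handle (a point): centre of the blue handle of the hand stamp, 51 mm above the underside of the stamp's foot; axes: x across, y along the stamp, z up. The handle is 28 (x) x 52 (y) x 38 (z) mm, so it spans from 32 to 70 mm above the foot's underside; grasp it across x and keep the fingers off the foot below. The stamp weighs about 190 g.
- stamp: the whole stamp, origin on its axis 51 mm below stamp_handle, at the underside of the foot when that is not pushed in. The handle carries the red rubber die, 20 (x) x 32 (y) mm, set back 2 to 10 mm inside the foot by the screw in the top of the handle. The set-back differs each time, is hidden by the foot and not measured: feel for it.
- stamp_foot: black foot frame of the stamp, 32 (x) x 48 (y) x 13 (z) mm, open in the middle; origin at its underside's centre. Pushed down on something, the foot stays put and the handle slides down over it against a spring: 3 N to start and 0.4 N more per mm, until the die meets the surface (after 2 to 10 mm); from there the force climbs steeply, up to 20 N per mm.
- tray_floor (a point): centre of the floor of the stamp's tray, 3 mm above the bench; the tray is fixed, 66 (x) x 82 (y) mm outside, 60 x 76 mm inside, its rim 12 mm above the bench; axes: x across, y along, z up. The stamp stands in it upright on its foot.
- blue_module_a: blue power module 34 x 40 x 20 mm, loose bystander, origin under its centre
- blue_module_b: another such blue power module, loose bystander
- spool: loose wire bobbin 63 mm in diameter, 90 mm high, bystander
- spirit_bottle: loose red dispenser bottle, 72 x 98 x 152 mm, bystander
- tape_yellow: loose roll of cream masking tape, 100 mm in diameter, 25 mm high, bystander
- pin_box: loose amber box of header pins 40 x 58 x 24 mm, bystander

How it is judged:
On the way, in this order (a step that is already met when the one before it is completed fails the run):
1. the cream module lies home in the nest, let go (horizontal distance between module_centre and nest_floor below 0.0025 m and z of module_centre in the frame of nest_floor below 0.0145 m and angle between cream_module's own z axis and vertical below 0.04 rad and contact force between the fingers and cream_module below 0.3 N), for 0.2 s.
2. the stamp is pressed squarely on the middle of the lid with 11 to 18 N, each quarter of the die bearing with 0.7 N or more (horizontal distance between module_centre and nest_floor below 0.0025 m and z of module_centre in the frame of nest_floor below 0.0145 m and angle between cream_module's own z axis and vertical below 0.04 rad and horizontal distance between stamp and lid_centre below 0.003 m and angle between the z axis of stamp and the z axis of cream_module, either way round below 0.04 rad and angle between the y axis of stamp and the y axis of cream_module, either way round below 0.09 rad and contact force between each of die_q0_c0, die_q1_c0, die_q2_c0, die_q3_c0 and cream_module above 0.7 N and contact force between stamp and cream_module between 11 and 18 N), for 0.6 s.
3. the stamp is lifted clear of the lid, the module still home (horizontal distance between module_centre and nest_floor below 0.0025 m and z of module_centre in the frame of nest_floor below 0.0145 m and angle between cream_module's own z axis and vertical below 0.04 rad and z of stamp in the frame of nest_floor above 0.045 m and contact force between stamp and cream_module below 0.1 N), for 0.1 s.
At the end, for the whole second after the job is handed in: The cream module lies home in the nest (within 2.5 mm of its centre, resting on the floor within 1.5 mm, level), and the stamp stands upright on its foot in its tray, within 18 mm of the tray's centre, at rest and let go (horizontal distance between module_centre and nest_floor below 0.0025 m and z of module_centre in the frame of nest_floor below 0.0145 m and angle between cream_module's own z axis and vertical below 0.04 rad and linear speed of each of cream_module, stamp below 0.01 m/s and horizontal distance between stamp and tray_floor below 0.018 m and z of stamp in the frame of tray_floor below 0.003 m and angle between stamp's own z axis and vertical below 0.05 rad and contact force between the fingers and stamp below 0.1 N); the robot touches nothing.
It fails at once if the stamp is pressed on the module with more than 22 N (contact force between stamp and cream_module above 22 N).
It fails at once if the stamp bears on the module off the middle of the lid by more than 4 mm, or leaning by more than 4 degrees (contact force between stamp and cream_module above 3.5 N and (horizontal distance between stamp and lid_centre above 0.004 m or angle between the z axis of stamp and the z axis of cream_module, either way round above 0.07 rad)).
It fails at once if the stamp's foot slides (over 30 mm/s) while it bears on the lid (contact force between stamp_foot and cream_module above 3.5 N and linear speed of stamp_foot above 0.03 m/s).
It fails at once if the stamp is pushed into its tray with more than 15 N (contact force between stamp and stamp_tray above 15 N).
It fails at once if a bystander is moved by more than 15 mm (distance of any of blue_module_a, blue_module_b, spool, spirit_bottle, tape_yellow, pin_box from where it was at the start of the episode above 0.015 m).
It also fails if it takes over 69 s, if anything falls off the work surface, if the arm or the gripper's body presses on something with over 40 N, if the wrist force passes 120 N, or if a joint passes its speed limit or range.

ROBOT

A 6-joint arm with a two-finger parallel gripper is mounted at the origin on a cart in front of the work surface, level with it; the furniture and walls round the work are solid. World frame = base frame: x ahead of the robot, y to its left, z up, the work surface at z = 0. Lengths are in m, angles in rad, forces in N, time in s.
With the tool pointing down it reaches from about 0.275 to 1 m from the base axis. Payload 8.4 kg.
Tool frame: the origin (TCP) lies at the very end of the fingers, on their centre line; the grasp point (between the pads) lies env.grip_point_offset behind it (env.grip_point_offset is the distance from the TCP to the grasp point, in m); z points along the fingers, y is the line along which they close (so a half turn about z gives the same grasp; the last joint's range is limited). The gripper opens to 85 mm and grips with 20 to 120 N. Pads are 22 mm wide; open, the fingers measure 114 mm over their backs; the gripper's body (76 mm by 85 mm) begins 54 mm behind the grasp point. The pads swing forward as they close: fully open they stand 13 mm farther back than shut.
Start: joints at [1.147, 0.353, 1.633, -0, 1.155, -0.002], TCP at [0.256, 0.57, 0.231] pointing down, gripper open.
Joint ranges: [-2.63, 2.63], [-0.92, 2.1], [0.06, 2.66], [-1.3, 4.44], [0, 2.69], [-3.02, 3.02]. Speed limits (rad/s): [2.22, 2.22, 2.79, 3.14, 3.14, 3.14].

INTERFACE

Orientations are given as a rotation vector (axis times angle).
In Python, from cell import env gives the robot as it stands.
- The arm moves only by the tool play_rows, never from a script. Its argument "plan" is a list of rows, each an object of numbers: "dx", "dy", "dz": the shift along the tool's x, y, z in cm; "wx", "wy", "wz": the turn, a rotation vector about the tool's x, y, z in degrees. A call has 1 to 20 rows; each row shifts and turns the commanded pose from where the row before left it, along the tool's axes as they then stand; what a row does not reach is not made up. A row lasts 1/12 s, in which the tool goes at most 41.7 mm and 7.16 degrees, less where a joint would pass 70% of its speed; a pose out of reach is approached as far as the arm can. A call is refused whole if a number of a shift passes 4.17 or a number of a turn 7.16, either way. A call with a gripper value outside its range is refused whole. "gripper" is the opening, from 0 (shut) to 1 (fully open), set as the call begins (left out, the last holds). The fingers move at their own pace and stop on an object; "force" is the grip in N (left out, the last holds). Time passes only in rows, so rows that do not move let the fingers close. It gives the time, the measured TCP pose, the force, the opening and the grip force at its end, in the units of the state.
- env.get_obs(): the state, without advancing time (a new reading comes with each control period).
- env.grab_frame(name): name is "scene" or "top" or "wrist"; returns a dict with "pixels" (420x560x3 uint8, blue, green, red), "fx", "fy", "cx", "cy" (pixels), "R" (3x3) and "t" (3): a world point X has camera coordinates R X + t. Camera axes: x right, y down, z forward; pixel columns grow to the right and rows downward; lengths in m; the calibration is good to about 2 mm. The wrist camera is an equidistant fisheye: a pixel r from the principal point sees the ray r / f radians off the axis. A picture is of the moment at which its call begins. There is no depth.
- env.sign_off(): hands the job in; it is judged then, once.
The state is a dict: "t": time; "q": joint angles; "joint_vel": joint speeds; "joint_efforts": joint torques, N m; "tool_pos": TCP position; "orientation": TCP orientation; "contact_force": force on the tool from outside, world axes, zero at the start; "ft_torque": the same for the moment, N m; "width": finger opening in m; "grasp_force": force on a finger pad.
Only numpy, scipy, OpenCV 4.12 (cv2) and the standard library are available. Lean on these libraries where they do the work, as an engineer would, in place of code of your own. Each camera call takes 0.05 s, during which the arm holds its last target. There are 200 camera calls.

## Working session

There is one attempt and no reset: what is moved stays moved. The work goes in short steps, Python scripts to look and compute and a tool call to move; the robot and the scene stay as the last step left them, time stands still between calls to the robot, and variables do not carry over. Pictures are saved under pics/ and viewed, at most 10 in all, crops included, and the job is handed in when it is done.

Besides the shell and the picture viewer there is one more tool, called after "Request:" as a command line: name --argument value ..., lists and objects as JSON in quotes. play_rows: Moves the arm, as the interface text tells. Its arguments: {"type":"object","properties":{"plan":{"type":"array"},"gripper":{"type":"number"},"force":{"type":"number"}},"required":["plan"]}

```bash
mkdir -p pics; ls; python3 - <<'E'
from cell import env
import cv2,numpy as np,pickle
d={}
for n in("scene","top","wrist"):
    f=env.grab_frame(n);d[n]=f;cv2.imwrite(f"pics/{n}0.png",f["pixels"]);print(n,f["fx"],f["cx"],f["cy"],-np.array(f["R"]).T@f["t"])
    print(np.round(f["R"],3).tolist())
pickle.dump(d,open("f0.pkl","wb"))
print(env.grip_point_offset,env.get_obs())
E
```

```text
pics
scene 435.4754445085828 280.7510777403419 212.2572198836611 [0.01582242 1.0709673  0.58074701]
[[-0.896, -0.443, -0.012], [-0.174, 0.377, -0.91], [0.408, -0.813, -0.415]]
top 447.76804582449006 281.85538391655246 209.56874821352147 [0.31298113 0.03377237 1.45137027]
[[0.001, -1.0, -0.014], [-0.989, 0.002, -0.151], [0.151, 0.014, -0.988]]
wrist 325.19226210127806 272.169946935897 212.07405828863781 [0.17852986 0.60296971 0.37258103]
[[0.41, 0.912, -0.002], [0.863, -0.387, 0.326], [0.296, -0.135, -0.945]]
0.0187 {'t': 0.15, 'q': array([ 1.14657716e+00,  3.53503807e-01,  1.63394889e+00, -2.94128681e-05,
        1.15519382e+00, -2.41058019e-03]), 'joint_vel': array([-0.00058165, -0.00178525, -0.003155  , -0.00017221,  0.0001242 ,
        0.00155603]), 'joint_efforts': array([ 9.05652087e-05, -6.05631280e+01, -3.42335808e+01, -1.66048258e-04,
        6.21498126e-03,  3.98519489e-06]), 'tool_pos': array([0.25575053, 0.56988919, 0.23073109]), 'orientation': array([-6.57614781e-01, -3.07179231e+00,  1.62673114e-03]), 'contact_force': array([0.12368959, 0.12908259, 0.11379974]), 'ft_torque': array([-0.02296521, -0.01477918,  0.04195137]), 'grasp_force': 0.0, 'width': 0.08520748130711503}
```

View pics/top0.png

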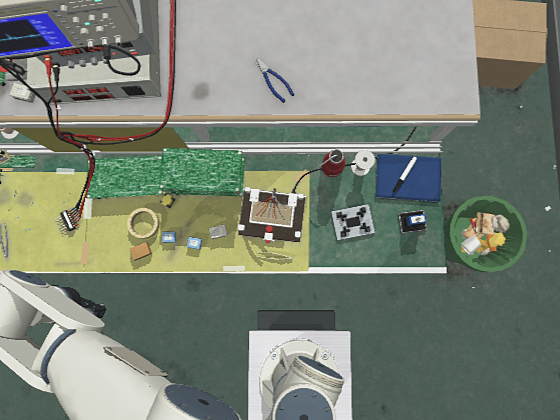

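View pics/scene0.png

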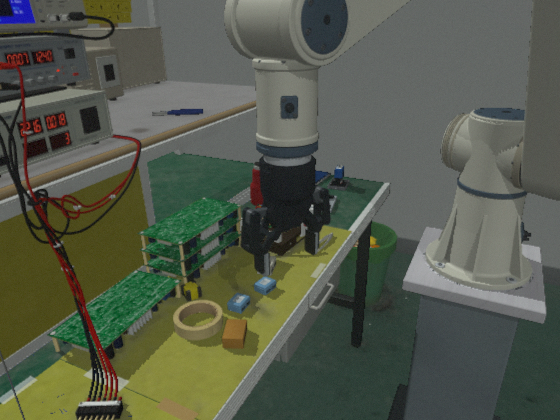

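Top view: nest at (353,222), stamp in its tray at (412,222), blue modules at (168,238) and (194,243), and a light module at (217,231). Zooming in.

```bash
python3 - <<'E'
import cv2
a=cv2.imread("pics/top0.png");cv2.imwrite("pics/c1.png",cv2.resize(a[185:265,185:445],None,fx=3,fy=3,interpolation=cv2.INTER_CUBIC)) 
E
```

```text
(no output)
```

View pics/c1.png

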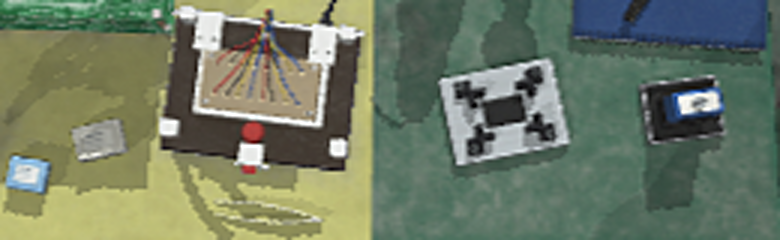

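The crop shows the module at full-image (218,231), the nest plate at (353,222) and the stamp with its blue/white top at about (417,219). The tray rim is around (412,221).

```bash
cat > h.py <<'E'
import cv2,numpy as np
def ray(f,uv):
    uv=np.atleast_2d(uv).astype(float);R=np.array(f["R"]);t=np.array(f["t"])
    x=(uv[:,0]-f["cx"])/f["fx"];y=(uv[:,1]-f["cy"])/f["fy"]
    if f.get("fish"):
        r=np.hypot(x,y)+1e-12;d=np.c_[x/r*np.sin(r),y/r*np.sin(r),np.cos(r)]
    else: d=np.c_[x,y,np.ones_like(x)]
    return -R.T@t,d@R
def plane(f,uv,z):
    o,d=ray(f,uv);return o+d*((z-o[2])/d[:,2])[:,None]
def rect(f,mask,z,box=None):
    """largest blob's world-plane min-area rect: centre, sizes, long-axis yaw(deg)"""
    if box is not None:
        m=np.zeros_like(mask);x0,y0,x1,y1=box;m[y0:y1,x0:x1]=mask[y0:y1,x0:x1];mask=m
    c=max(cv2.findContours(mask,cv2.RETR_EXTERNAL,cv2.CHAIN_APPROX_NONE)[0],key=cv2.contourArea)
    P=plane(f,c[:,0,:],z)[:,:2]
    (cx,cy),(w,h),a=cv2.minAreaRect((P*1000).astype(np.float32))
    if w>h:w,h,a=h,w,a+90
    # a now: direction of short side; long = a+90
    return np.round([cx,cy,w,h,(a+90+90)%180-90],1)
E
python3 - <<'E'
import pickle,cv2,numpy as np
from h import *
d=pickle.load(open("f0.pkl","rb"));f=d["top"];im=f["pixels"];hsv=cv2.cvtColor(im,cv2.COLOR_BGR2HSV)
print(hsv[231,214:222].tolist(),hsv[240,214:222].tolist())
print("nest px",hsv[222,334:344].tolist())
m=((hsv[...,1]<75)&(hsv[...,2]>95)).astype(np.uint8)
print("mod",rect(f,m,.0286,(203,222,233,242)))
m=((hsv[...,1]<60)&(hsv[...,2]>110)).astype(np.uint8)
print("nest",rect(f,m,.012,(325,195,385,245)))
m=(((hsv[...,2]<60))|(hsv[...,1]<60)|((hsv[...,0]>95)&(hsv[...,0]<125)&(hsv[...,1]>120))).astype(np.uint8)
print("tray",rect(f,m,.012,(394,205,430,234)))
m=((hsv[...,0]>95)&(hsv[...,0]<125)&(hsv[...,1]>100)|((hsv[...,2]>190))).astype(np.uint8)
print("stamp top",rect(f,m,.073,(403,208,429,228)))
E
```

```text
[[34, 12, 154], [39, 12, 153], [42, 9, 144], [50, 6, 133], [45, 7, 138], [30, 10, 155], [34, 12, 164], [38, 12, 166]] [[30, 95, 140], [30, 96, 141], [31, 96, 143], [31, 96, 143], [31, 97, 142], [31, 96, 143], [30, 93, 142], [31, 95, 140]]
nest px [[106, 15, 185], [102, 13, 196], [98, 15, 192], [93, 12, 191], [101, 14, 198], [100, 14, 161], [99, 13, 139], [97, 16, 146], [98, 14, 144], [103, 13, 140]]
mod [460.8 259.   39.4  55.6 -74.7]
nest [ 492.7 -179.7   99.1  135.2  -79. ]
tray [ 493.5 -362.8   74.7  112.2   90. ]
stamp top [ 493.  -361.    30.1   60.3  -81.3]
```

```bash
cat >> h.py <<'E'
from scipy.spatial.transform import Rotation as Ro
def go(env,p,yaw):
    """print tool-frame shift (cm) and turn (deg) to TCP p with tool y at yaw (deg, mod 180), tool down. shift first, then turn"""
    o=env.get_obs();R=Ro.from_rotvec(o["orientation"]);M=R.as_matrix()
    cur=np.degrees(np.arctan2(M[1,1],M[0,1]));dy=(yaw-cur+90)%180-90
    T=Ro.from_euler("z",dy,degrees=True)
    y=T.as_matrix()@[M[0,1],M[1,1],0];y/=np.linalg.norm(y);z=np.array([0,0,-1.]);x=np.cross(y,z)
    G=Ro.from_matrix(np.c_[x,y,z])
    print("t",o["t"],"pos",np.round(o["tool_pos"]*1000,1),"yaw",round(cur,2),"q6",round(o["q"][5],2),"F",np.round(o["contact_force"],2),"w",round(o["width"]*1000,1))
    print(" shift cm",np.round(M.T@(np.array(p)-o["tool_pos"])*100,3)," turn deg",np.round(np.degrees((R.inv()*G).as_rotvec()),2), "turn-first shift",np.round(G.as_matrix().T@(np.array(p)-o["tool_pos"])*100,3))
E
python3 - <<'E'
from cell import env
from h import *
go(env,[.461,.259,.16],15.3)
print(Ro.from_rotvec(env.get_obs()["orientation"]).as_matrix().round(3))
E
```

```text
t 0.15 pos [255.8 569.9 230.7] yaw 65.83 q6 -0.0 F [0.12 0.13 0.11] w 85.2
 shift cm [-31.454 -19.954   7.095]  turn deg [-6.000e-02  3.000e-02  5.053e+01] turn-first shift [-35.403  11.594   7.073]
[[-0.912  0.409 -0.   ]
 [ 0.409  0.912 -0.001]
 [-0.    -0.001 -1.   ]]
```

Request:
play_rows --plan '[{"dx":-2.6,"dy":-1.65,"dz":0},{"dx":-2.6,"dy":-1.65,"dz":0.5},{"dx":-2.6,"dy":-1.65,"dz":0.6},{"dx":-2.6,"dy":-1.65,"dz":0.6},{"dx":-2.6,"dy":-1.65,"dz":0.6},{"dx":-2.6,"dy":-1.65,"dz":0.6},{"dx":-2.6,"dy":-1.65,"dz":0.6},{"dx":-2.6,"dy":-1.65,"dz":0.6},{"dx":-2.6,"dy":-1.65,"dz":0.6},{"dx":-2.6,"dy":-1.65,"dz":0.6},{"dx":-2.6,"dy":-1.65,"dz":0.6},{"dx":-2.85,"dy":-1.8,"dz":0.6},{"wz":6.3},{"wz":6.3},{"wz":6.3},{"wz":6.3},{"wz":6.3},{"wz":6.3},{"wz":6.3},{"wz":6.4}]' --gripper 1

```text
invalid input at $.plan[0]: expected keys dx, dy, dz, wx, wy, wz
```

```bash
python3 - <<'E'
from cell import env
from h import *
import pickle
go(env,[.461,.259,.16],15.3)
f=env.grab_frame("wrist");f["fish"]=1;cv2.imwrite("pics/w1.png",f["pixels"]);pickle.dump(f,open("w1.pkl","wb"))
t=env.grab_frame("top");pickle.dump(t,open("t1.pkl","wb"))
E
```

```text
t 0.15 pos [255.8 569.9 230.7] yaw 65.83 q6 -0.0 F [0.12 0.13 0.11] w 85.2
 shift cm [-31.454 -19.954   7.095]  turn deg [-6.000e-02  3.000e-02  5.053e+01] turn-first shift [-35.403  11.594   7.073]
```

View pics/w1.png

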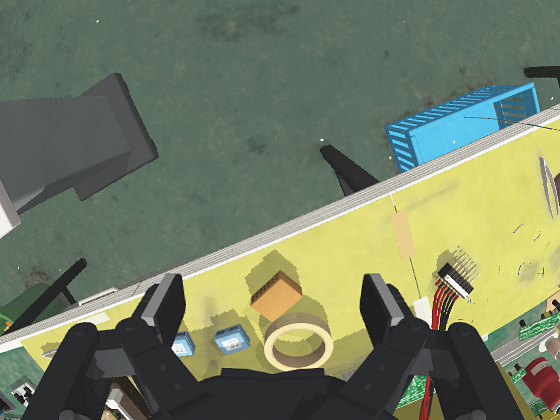

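The move was refused because every key must be given, so this picture is from the start pose (pin box at (275,290), tape at (298,345)). I'll resend the full rows.

Request:
play_rows --plan '[{"dx":-2.6,"dy":-1.65,"dz":0,"wx":0,"wy":0,"wz":0},{"dx":-2.6,"dy":-1.65,"dz":0.5,"wx":0,"wy":0,"wz":0},{"dx":-2.6,"dy":-1.65,"dz":0.6,"wx":0,"wy":0,"wz":0},{"dx":-2.6,"dy":-1.65,"dz":0.6,"wx":0,"wy":0,"wz":0},{"dx":-2.6,"dy":-1.65,"dz":0.6,"wx":0,"wy":0,"wz":0},{"dx":-2.6,"dy":-1.65,"dz":0.6,"wx":0,"wy":0,"wz":0},{"dx":-2.6,"dy":-1.65,"dz":0.6,"wx":0,"wy":0,"wz":0},{"dx":-2.6,"dy":-1.65,"dz":0.6,"wx":0,"wy":0,"wz":0},{"dx":-2.6,"dy":-1.65,"dz":0.6,"wx":0,"wy":0,"wz":0},{"dx":-2.6,"dy":-1.65,"dz":0.6,"wx":0,"wy":0,"wz":0},{"dx":-2.6,"dy":-1.65,"dz":0.6,"wx":0,"wy":0,"wz":0},{"dx":-2.85,"dy":-1.8,"dz":0.6,"wx":0,"wy":0,"wz":0},{"dx":0,"dy":0,"dz":0,"wx":0,"wy":0,"wz":6.3},{"dx":0,"dy":0,"dz":0,"wx":0,"wy":0,"wz":6.3},{"dx":0,"dy":0,"dz":0,"wx":0,"wy":0,"wz":6.3},{"dx":0,"dy":0,"dz":0,"wx":0,"wy":0,"wz":6.3},{"dx":0,"dy":0,"dz":0,"wx":0,"wy":0,"wz":6.3},{"dx":0,"dy":0,"dz":0,"wx":0,"wy":0,"wz":6.3},{"dx":0,"dy":0,"dz":0,"wx":0,"wy":0,"wz":6.3},{"dx":0,"dy":0,"dz":0,"wx":0,"wy":0,"wz":6.4}]' --gripper 1

```text
t: 1.92
tool_pos: [0.4611, 0.2594, 0.1663]
orientation: [1.912, 2.493, -0.0]
contact_force: [0.8, -0.4, 1.0]
width: 0.0852
grasp_force: 0.0
```

```bash
python3 - <<'E'
from cell import env
from h import *
import pickle
go(env,[.461,.259,.16],15.3)
f=env.grab_frame("wrist");f["fish"]=1;cv2.imwrite("pics/w2.png",f["pixels"]);pickle.dump(f,open("w2.pkl","wb"))
E
```

```text
t 1.9167 pos [461.1 259.4 166.3] yaw 15.02 q6 0.25 F [ 0.77 -0.4   0.98] w 85.2
 shift cm [-0.036 -0.024  0.625]  turn deg [-0.    0.   -0.28] turn-first shift [-0.035 -0.024  0.625]
```

View pics/w2.png

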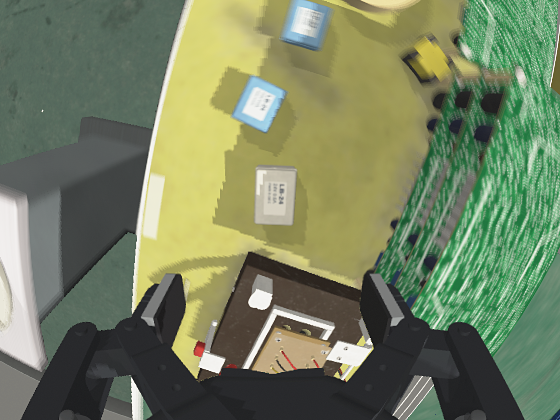

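The cream module (label LB-24) is at (275,195), nearly aligned with the tool, with the blue ones beyond at (260,103) and (305,25).

```bash
python3 - <<'E'
from cell import env
from h import *
import pickle
f=pickle.load(open("w2.pkl","rb"));hsv=cv2.cvtColor(f["pixels"],cv2.COLOR_BGR2HSV)
print([hsv[r,275].tolist() for r in range(155,236,5)])
m=((hsv[...,1]<60)&(hsv[...,2]>90)).astype(np.uint8)
m=cv2.morphologyEx(m,cv2.MORPH_CLOSE,np.ones((5,5)))
c=max(cv2.findContours(m[150:240,235:310].copy(),cv2.RETR_EXTERNAL,cv2.CHAIN_APPROX_NONE)[0],key=cv2.contourArea);print(c.reshape(-1,2).min(0)+[235,150],c.reshape(-1,2).max(0)+[235,150])
# darker side-face excluded?
for s in(60,30): 
  m2=((hsv[...,1]<s)&(hsv[...,2]>130)).astype(np.uint8);m2=cv2.morphologyEx(m2,cv2.MORPH_CLOSE,np.ones((9,9)))
  print(rect(f,m2,.0286,(235,150,310,240)))
print(rect(f,m,.0286,(235,150,310,240)))
x,y=np.meshgrid(range(246,306,4),range(160,232,5));print(hsv[y,x,2])
E
```

```text
[[28, 115, 140], [28, 116, 160], [27, 61, 146], [23, 29, 184], [23, 29, 201], [23, 29, 200], [25, 16, 177], [26, 11, 162], [25, 17, 177], [25, 18, 185], [23, 25, 215], [21, 25, 215], [22, 28, 198], [23, 30, 189], [28, 111, 131], [28, 113, 138], [28, 113, 140]]
[254 165] [296 225]
[461.7 261.7  36.1  55.4 -77.6]
[461.5 262.   34.9  54.  -77.7]
[461.7 261.7  36.1  55.4 -77.6]
[[162 163 162 162 161 161 160 160 161 161 159 161 160 157 158]
 [161 160 160 142 140 141 141 147 150 152 155 156 159 159 158]
 [160 161 160 225 222 201 190 185 178 167 161 156 160 159 158]
 [162 164 162 240 235 200 198 201 199 195 194 193 191 154 157]
 [165 163 163 240 233 200 198 199 198 199 198 197 186 141 157]
 [165 165 162 240 199 215 181 177 214 147 211 197 177 140 142]
 [163 166 161 242 199 215 180 156 211 118 207 195 169 145 144]
 [161 162 161 205 196 215 208 174 215 214 201 193 159 148 146]
 [161 163 160 195 194 216 196 165 211 190 196 191 150 148 146]
 [160 162 158 196 193 214 215 215 216 216 193 192 135 146 144]
 [159 161 160 195 196 215 215 215 214 214 190 194 129 146 144]
 [157 158 156 196 193 191 188 197 199 203 192 194 135 144 143]
 [158 158 156 198 194 189 188 189 190 189 189 191 142 143 141]
 [158 157 156 156 146 139 139 131 132 136 143 148 139 142 143]
 [157 158 160 160 161 139 139 138 137 137 138 140 142 143 145]]
```

```bash
python3 - <<'E'
from cell import env
from h import *
go(env,[.461,.2605,.005],12.4)
E
```

```text
t 1.9667 pos [461.1 259.5 166.3] yaw 14.56 q6 0.26 F [ 0.15  0.38 -0.68] w 85.5
 shift cm [ 0.104  0.017 16.127]  turn deg [-0.   -0.    2.16] turn-first shift [1.0500e-01 1.2000e-02 1.6127e+01]
```

Request:
play_rows --plan '[{"dx":0.1,"dy":0,"dz":2,"wx":0,"wy":0,"wz":2.2},{"dx":0,"dy":0,"dz":3.5,"wx":0,"wy":0,"wz":0},{"dx":0,"dy":0,"dz":3.5,"wx":0,"wy":0,"wz":0},{"dx":0,"dy":0,"dz":3,"wx":0,"wy":0,"wz":0},{"dx":0,"dy":0,"dz":2,"wx":0,"wy":0,"wz":0},{"dx":0,"dy":0,"dz":1.1,"wx":0,"wy":0,"wz":0},{"dx":0,"dy":0,"dz":0.7,"wx":0,"wy":0,"wz":0},{"dx":0,"dy":0,"dz":0.3,"wx":0,"wy":0,"wz":0},{"dx":0,"dy":0,"dz":0,"wx":0,"wy":0,"wz":0},{"dx":0,"dy":0,"dz":0,"wx":0,"wy":0,"wz":0}]'

```text
t: 2.8
tool_pos: [0.4616, 0.2608, 0.0063]
orientation: [1.952, 2.461, 0.002]
contact_force: [-0.3, 0.4, -0.4]
width: 0.0855
grasp_force: 0.0
```

Request:
play_rows --plan '[{"dx":0,"dy":0,"dz":0,"wx":0,"wy":0,"wz":0},{"dx":0,"dy":0,"dz":0,"wx":0,"wy":0,"wz":0},{"dx":0,"dy":0,"dz":0,"wx":0,"wy":0,"wz":0},{"dx":0,"dy":0,"dz":0,"wx":0,"wy":0,"wz":0},{"dx":0,"dy":0,"dz":0,"wx":0,"wy":0,"wz":0},{"dx":0,"dy":0,"dz":0,"wx":0,"wy":0,"wz":0},{"dx":0,"dy":0,"dz":0,"wx":0,"wy":0,"wz":0},{"dx":0,"dy":0,"dz":0,"wx":0,"wy":0,"wz":0},{"dx":0,"dy":0,"dz":0,"wx":0,"wy":0,"wz":0},{"dx":0,"dy":0,"dz":0,"wx":0,"wy":0,"wz":0}]' --gripper 0 --force 30

```text
t: 3.63
tool_pos: [0.4613, 0.2606, 0.0059]
orientation: [1.953, 2.461, 0.001]
contact_force: [0.3, 0.1, 5.5]
width: 0.0357
grasp_force: 30.4
```

```bash
python3 - <<'E'
from cell import env
from h import *
go(env,[.461,.2605,.20],12.4)
go(env,[.4927,-.1797,.20],11)
E
```

```text
t 3.6333 pos [461.3 260.6   5.9] yaw 13.14 q6 0.28 F [0.32 0.08 5.46] w 35.7
 shift cm [-1.0000e-03 -1.1000e-02 -1.9412e+01]  turn deg [ 0.05 -0.01  0.74] turn-first shift [-6.0000e-03 -2.8000e-02 -1.9412e+01]
t 3.6333 pos [461.3 260.6   5.9] yaw 13.14 q6 0.28 F [0.32 0.08 5.46] w 35.7
 shift cm [-43.59   -6.929 -19.428]  turn deg [ 0.05 -0.01  2.14] turn-first shift [-43.823  -5.316 -19.412]
```

Request:
play_rows --plan '[{"dx":0,"dy":0,"dz":-0.5,"wx":0,"wy":0,"wz":0},{"dx":0,"dy":0,"dz":-2,"wx":0,"wy":0,"wz":0},{"dx":0,"dy":0,"dz":-4,"wx":0,"wy":0,"wz":0},{"dx":0,"dy":0,"dz":-4,"wx":0,"wy":0,"wz":0},{"dx":0,"dy":0,"dz":-4,"wx":0,"wy":0,"wz":0},{"dx":-1,"dy":-0.2,"dz":-3,"wx":0,"wy":0,"wz":0},{"dx":-3.5,"dy":-0.5,"dz":-1.9,"wx":0,"wy":0,"wz":0},{"dx":-3.6,"dy":-0.6,"dz":0,"wx":0,"wy":0,"wz":0},{"dx":-3.6,"dy":-0.6,"dz":0,"wx":0,"wy":0,"wz":0},{"dx":-3.6,"dy":-0.6,"dz":0,"wx":0,"wy":0,"wz":0},{"dx":-3.6,"dy":-0.6,"dz":0,"wx":0,"wy":0,"wz":0},{"dx":-3.6,"dy":-0.6,"dz":0,"wx":0,"wy":0,"wz":0},{"dx":-3.6,"dy":-0.6,"dz":0,"wx":0,"wy":0,"wz":0},{"dx":-3.6,"dy":-0.6,"dz":0,"wx":0,"wy":0,"wz":0},{"dx":-3.6,"dy":-0.6,"dz":0,"wx":0,"wy":0,"wz":0},{"dx":-3.6,"dy":-0.6,"dz":0,"wx":0,"wy":0,"wz":0},{"dx":-3.6,"dy":-0.6,"dz":0,"wx":0,"wy":0,"wz":0},{"dx":-2.1,"dy":-0.2,"dz":0,"wx":0,"wy":0,"wz":0},{"dx":-1,"dy":0,"dz":0,"wx":0,"wy":0,"wz":2.1},{"dx":0,"dy":0,"dz":0,"wx":0,"wy":0,"wz":0}]'

```text
t: 5.3
tool_pos: [0.4929, -0.1815, 0.1994]
orientation: [2.004, 2.419, -0.0]
contact_force: [0.1, 1.1, -1.0]
width: 0.0356
grasp_force: 30.4
```

```bash
python3 - <<'E'
from cell import env
from h import *
import pickle
go(env,[.4927,-.1797,.20],11)
f=env.grab_frame("wrist");f["fish"]=1;cv2.imwrite("pics/w3.png",f["pixels"]);pickle.dump(f,open("w3.pkl","wb"))
E
```

```text
t 5.3 pos [ 492.9 -181.5  199.4] yaw 10.73 q6 -0.54 F [ 0.09  1.06 -0.99] w 35.6
 shift cm [ 0.185  0.013 -0.057]  turn deg [ 0.02  0.02 -0.27] turn-first shift [ 0.185  0.014 -0.057]
```

View pics/w3.png

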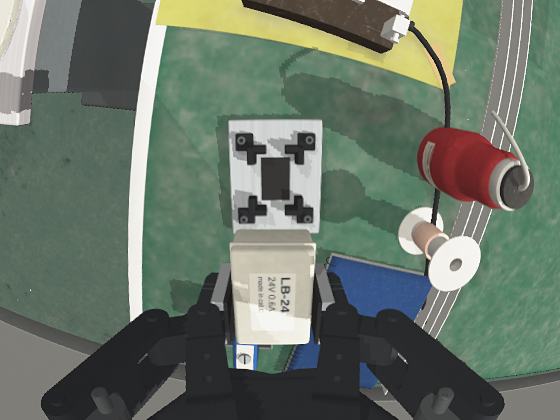

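Module is held at (272,290) and the nest plate lies at (232–322, 120–232), with its dark centre at (274,178). The spool and bottle are on the right and the stamp is just behind the module at (245,355).

```bash
python3 - <<'E'
from cell import env
from h import *
import pickle
f=pickle.load(open("w3.pkl","rb"));im=f["pixels"];hsv=cv2.cvtColor(im,cv2.COLOR_BGR2HSV)
m=(hsv[...,2]<75).astype(np.uint8);m[:115]=0;m[228:]=0;m[:,:230]=0;m[:,323:]=0
n,l,s,c=cv2.connectedComponentsWithStats(m)
L=[]
for i in range(1,n):
    if s[i][4]>80:
        b=(s[i][0],s[i][1],s[i][0]+s[i][2],s[i][1]+s[i][3]);print(s[i],c[i].round(1),rect(f,(l==i).astype(np.uint8),.012),np.round(plane(f,c[i],.026)*1000,1))
m=((hsv[...,1]<45)&(hsv[...,2]>120)).astype(np.uint8);m[:112]=0;m[228:]=0;m[:,:222]=0;m[:,330:]=0
m=cv2.morphologyEx(m,cv2.MORPH_CLOSE,np.ones((3,3)))
print("plate(cut)",rect(f,m,.012))
for r in (130,140,150,160,170,180,190,200,210,220): 
    x=np.flatnonzero(m[r]); a,b=plane(f,[[x[0]-.5,r],[x[-1]+.5,r]],.012)*1000; print(r,x[0],x[-1],a.round(1)[:2],b.round(1)[:2])
x=np.flatnonzero(m[:,275]);print(x[0]);print(plane(f,[[275,x[0]-.5]],.012)*1000)
print(hsv[::1,275,2][226:262].tolist())
for r in(250,270,290,310,330):print(r,[hsv[r,225:240].tolist()[i][2] for i in range(15)],[hsv[r,305:322].tolist()[i][2] for i in range(17)])
E
```

```text
[236 133  30  32 461] [249.7 147.7] [ 459.8 -147.2   25.6   34.   -34.2] [[ 463.1 -146.1   26. ]]
[285 133  30  31 461] [300.1 147.2] [ 514.2 -136.3   26.3   34.4   58.5] [[ 511.2 -136.5   26. ]]
[ 261  158   29   42 1142] [274.9 178.2] [ 493.8 -175.5   28.8   43.9  -79.3] [[ 492.9 -171.7   26. ]]
[238 196  29  27 404] [251.6 209.8] [ 474.2 -216.    26.2   34.    54.1] [[ 475.6 -208.8   26. ]]
[285 196  28  27 411] [298.5 209.4] [ 525.3 -205.6   25.9   31.8  -36.8] [[ 522.8 -199.5   26. ]]
plate(cut) [ 493.4 -171.5   95.9  116.5  -78.9]
130 228 322 [ 437.1 -134.1] [ 531.5 -116.1]
140 228 322 [ 438.7 -144.3] [ 533.7 -126.2]
150 229 321 [ 441.4 -154.3] [ 534.9 -136.5]
160 229 329 [ 443.1 -164.6] [ 545.4 -145.1]
170 230 321 [ 445.7 -174.9] [ 539.5 -157.1]
180 230 321 [ 447.4 -185.4] [ 541.9 -167.5]
190 231 320 [ 450. -196.] [ 543.3 -178.3]
200 231 320 [ 451.7 -206.9] [ 545.9 -189.1]
210 232 319 [ 454.4 -217.8] [ 547.4 -200.2]
220 232 319 [ 456.  -229.1] [ 550.1 -211.4]
119
[[ 482.16510341 -114.23683893   12.        ]]
[213, 215, 207, 168, 136, 138, 139, 138, 140, 142, 142, 142, 145, 146
[... 187 characters left out ...]
178] [171, 177, 183, 184, 183, 186, 190, 194, 189, 230, 198, 135, 111, 100, 100, 100, 100]
270 [125, 125, 125, 125, 126, 96, 168, 196, 199, 202, 203, 203, 203, 200, 201] [196, 196, 196, 195, 192, 243, 246, 247, 251, 140, 95, 100, 100, 101, 101, 100, 100]
290 [114, 48, 37, 38, 37, 29, 21, 111, 163, 171, 172, 175, 175, 173, 196] [194, 193, 190, 190, 188, 181, 174, 148, 23, 30, 33, 37, 36, 32, 88, 129, 125]
310 [48, 49, 42, 29, 30, 30, 47, 43, 52, 160, 186, 206, 221, 225, 225] [192, 194, 193, 187, 180, 165, 103, 26, 33, 32, 33, 31, 42, 50, 50, 49, 87]
330 [44, 53, 53, 51, 46, 46, 46, 45, 42, 66, 122, 174, 201, 221, 229] [243, 244, 244, 248, 253, 113, 112, 68, 31, 31, 39, 48, 51, 52, 45, 37, 37]
```

```bash
python3 - <<'E'
from cell import env
from h import *
import pickle
f=pickle.load(open("w3.pkl","rb"));im=f["pixels"];hsv=cv2.cvtColor(im,cv2.COLOR_BGR2HSV)
print(hsv[325:352,270,2].tolist());print(hsv[236:262,250,2].tolist(),hsv[236:262,295,2].tolist())
o=env.get_obs();M=Ro.from_rotvec(o["orientation"]).as_matrix()
P=plane(f,[[230.5,270],[313.7,270],[272,243],[272,251],[272,345]],.2221)
print(((P-o["tool_pos"])@M*1000).round(1))
cv2.imwrite("pics/c2.png",cv2.resize(im[110:360,200:350],None,fx=3,fy=2.4,interpolation=cv2.INTER_CUBIC))
go(env,[.4938,-.1758,.05],10.8)
E
```

```text
[245, 245, 245, 245, 246, 244, 238, 238, 238, 236, 230, 230, 230, 230, 230, 228, 230, 231, 241, 182, 68, 80, 93, 112, 121, 122, 122]
[146, 148, 148, 149, 150, 144, 148, 180, 189, 165, 153, 157, 158, 165, 179, 190, 200, 206, 205, 202, 200, 200, 200, 201, 200, 202] [145, 146, 146, 147, 149, 145, 150, 179, 187, 164, 150, 150, 151, 160, 174, 182, 190, 196, 197, 196, 195, 195, 194, 194, 194, 194]
[[ 14.4 -18.4 -22.9]
 [ 14.3  16.6 -22.9]
 [ 26.9  -0.9 -22.8]
 [ 23.4  -0.9 -22.9]
 [-27.8  -1.1 -22.9]]
t 5.35 pos [ 492.5 -180.1  199.2] yaw 10.88 q6 -0.54 F [ 0.64 -0.24 -0.75] w 35.9
 shift cm [ 0.386  0.209 14.924]  turn deg [-0.01 -0.03  0.08] turn-first shift [ 0.395  0.205 14.924]
```

View pics/c2.png

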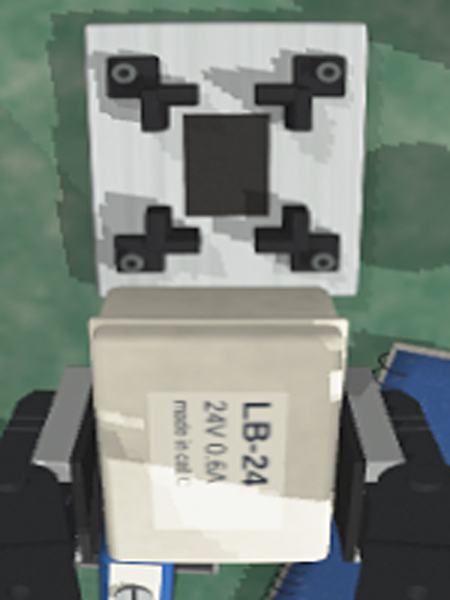

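Request:
play_rows --plan '[{"dx":0.25,"dy":0.15,"dz":2,"wx":0,"wy":0,"wz":-0.1},{"dx":0.2,"dy":0.1,"dz":3,"wx":0,"wy":0,"wz":0},{"dx":0,"dy":0,"dz":3.5,"wx":0,"wy":0,"wz":0},{"dx":0,"dy":0,"dz":3.5,"wx":0,"wy":0,"wz":0},{"dx":0,"dy":0,"dz":2.5,"wx":0,"wy":0,"wz":0},{"dx":0,"dy":0,"dz":1.5,"wx":0,"wy":0,"wz":0},{"dx":0,"dy":0,"dz":0.6,"wx":0,"wy":0,"wz":0},{"dx":0,"dy":0,"dz":0,"wx":0,"wy":0,"wz":0},{"dx":0,"dy":0,"dz":0,"wx":0,"wy":0,"wz":0},{"dx":0,"dy":0,"dz":0,"wx":0,"wy":0,"wz":0},{"dx":0,"dy":0,"dz":0,"wx":0,"wy":0,"wz":0}]'

```text
t: 6.27
tool_pos: [0.4953, -0.175, 0.0346]
orientation: [1.994, 2.425, 0.001]
contact_force: [-0.3, 0.1, 0.1]
width: 0.0359
grasp_force: 30.4
```

```bash
python3 - <<'E'
from cell import env
from h import *
import pickle
go(env,[.4942,-.1752,.0153],11)
f=env.grab_frame("wrist");f["fish"]=1;cv2.imwrite("pics/w4.png",f["pixels"]);pickle.dump(f,open("w4.pkl","wb"))
f=env.grab_frame("scene");cv2.imwrite("pics/s4.png",f["pixels"])
f=env.grab_frame("top");cv2.imwrite("pics/t4.png",f["pixels"])
E
```

```text
t 6.2667 pos [ 495.3 -175.    34.6] yaw 11.15 q6 -0.54 F [-0.32  0.1   0.11] w 35.9
 shift cm [ 0.007 -0.114  1.933]  turn deg [0.11 0.07 0.15] turn-first shift [ 0.005 -0.11   1.933]
```

Request:
play_rows --plan '[{"dx":0,"dy":-0.05,"dz":0.25,"wx":0,"wy":0,"wz":0},{"dx":0,"dy":0,"dz":0.25,"wx":0,"wy":0,"wz":0},{"dx":0,"dy":0,"dz":0.25,"wx":0,"wy":0,"wz":0},{"dx":0,"dy":0,"dz":0.25,"wx":0,"wy":0,"wz":0},{"dx":0,"dy":0,"dz":0,"wx":0,"wy":0,"wz":0},{"dx":0,"dy":0,"dz":0,"wx":0,"wy":0,"wz":0}]'

```text
t: 6.92
tool_pos: [0.4937, -0.175, 0.023]
orientation: [-1.995, -2.426, 0.0]
contact_force: [0.6, -0.8, -0.3]
width: 0.0354
grasp_force: 30.4
```

Request:
play_rows --plan '[{"dx":0,"dy":0,"dz":0.15,"wx":0,"wy":0,"wz":0},{"dx":0,"dy":0,"dz":0.15,"wx":0,"wy":0,"wz":0},{"dx":0,"dy":0,"dz":0.15,"wx":0,"wy":0,"wz":0},{"dx":0,"dy":0,"dz":0.15,"wx":0,"wy":0,"wz":0},{"dx":0,"dy":0,"dz":0,"wx":0,"wy":0,"wz":0},{"dx":0,"dy":0,"dz":0,"wx":0,"wy":0,"wz":0}]'

```text
t: 7.42
tool_pos: [0.4938, -0.175, 0.0172]
orientation: [-1.995, -2.426, 0.0]
contact_force: [-0.3, 0.5, 0.2]
width: 0.0355
grasp_force: 30.4
```

```bash
python3 - <<'E'
from cell import env
from h import *
go(env,[.4942,-.1752,.0153],11)
E
```

```text
t 7.4167 pos [ 493.8 -175.    17.2] yaw 11.13 q6 -0.54 F [-0.29  0.46  0.19] w 35.5
 shift cm [-0.026  0.039  0.187]  turn deg [-0.01 -0.01  0.13] turn-first shift [-0.026  0.039  0.187]
```

Request:
play_rows --plan '[{"dx":0,"dy":0,"dz":0.1,"wx":0,"wy":0,"wz":0},{"dx":0,"dy":0,"dz":0.1,"wx":0,"wy":0,"wz":0},{"dx":0,"dy":0,"dz":0,"wx":0,"wy":0,"wz":0},{"dx":0,"dy":0,"dz":0,"wx":0,"wy":0,"wz":0}]'

```text
t: 7.75
tool_pos: [0.4939, -0.1751, 0.0154]
orientation: [1.995, 2.426, 0.0]
contact_force: [-0.2, 0.0, 0.3]
width: 0.0354
grasp_force: 30.5
```

Request:
play_rows --plan '[{"dx":0,"dy":0,"dz":0.08,"wx":0,"wy":0,"wz":0},{"dx":0,"dy":0,"dz":0,"wx":0,"wy":0,"wz":0},{"dx":0,"dy":0,"dz":0,"wx":0,"wy":0,"wz":0}]'

```text
t: 8.0
tool_pos: [0.4939, -0.1751, 0.0153]
orientation: [1.995, 2.426, 0.0]
contact_force: [-3.1, 1.2, 13.2]
width: 0.0355
grasp_force: 32.0
```

Request:
play_rows --plan '[{"dx":0,"dy":0,"dz":0,"wx":0,"wy":0,"wz":0},{"dx":0,"dy":0,"dz":0,"wx":0,"wy":0,"wz":0},{"dx":0,"dy":0,"dz":0,"wx":0,"wy":0,"wz":0},{"dx":0,"dy":0,"dz":0,"wx":0,"wy":0,"wz":0},{"dx":0,"dy":0,"dz":0,"wx":0,"wy":0,"wz":0},{"dx":0,"dy":0,"dz":0,"wx":0,"wy":0,"wz":0},{"dx":0,"dy":0,"dz":-1,"wx":0,"wy":0,"wz":0},{"dx":0,"dy":0,"dz":-3,"wx":0,"wy":0,"wz":0},{"dx":0,"dy":0,"dz":-4,"wx":0,"wy":0,"wz":0},{"dx":0,"dy":0,"dz":-4,"wx":0,"wy":0,"wz":0},{"dx":0,"dy":0,"dz":-4,"wx":0,"wy":0,"wz":0},{"dx":0,"dy":0,"dz":-2,"wx":0,"wy":0,"wz":0},{"dx":0,"dy":0,"dz":0,"wx":0,"wy":0,"wz":0},{"dx":0,"dy":0,"dz":0,"wx":0,"wy":0,"wz":0}]' --gripper 0.75

```text
t: 9.17
tool_pos: [0.4945, -0.1753, 0.1964]
orientation: [1.993, 2.424, 0.002]
contact_force: [-0.8, 1.1, -0.0]
width: 0.0641
grasp_force: 0.0
```

```bash
python3 - <<'E'
from cell import env
from h import *
import pickle
go(env,[.493,-.361,.20],8.7)
f=env.grab_frame("wrist");f["fish"]=1;cv2.imwrite("pics/w5.png",f["pixels"]);pickle.dump(f,open("w5.pkl","wb"))
E
```

```text
t 9.1667 pos [ 494.5 -175.3  196.4] yaw 11.13 q6 -0.54 F [-0.83  1.15 -0.04] w 64.1
 shift cm [-18.191  -3.734  -0.342]  turn deg [0.17 0.1  2.43] turn-first shift [-18.333  -2.959  -0.363]
```

View pics/w5.png

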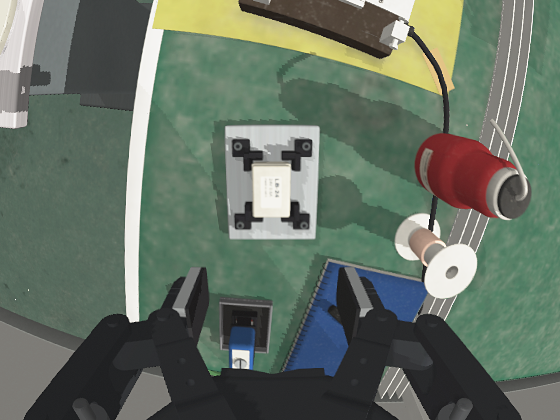

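Module sits between the locators at (271,190). The stamp in its tray is visible at (243,335), with the spool and bottle undisturbed.

```bash
python3 - <<'E'
from cell import env
from h import *
import pickle
f=pickle.load(open("w5.pkl","rb"));hsv=cv2.cvtColor(f["pixels"],cv2.COLOR_BGR2HSV)
m=((hsv[...,0]>12)&(hsv[...,0]<35)&(hsv[...,1]>14)&(hsv[...,2]>140)).astype(np.uint8)
m=cv2.morphologyEx(m,cv2.MORPH_CLOSE,np.ones((7,7)))
m=cv2.morphologyEx(m,cv2.MORPH_OPEN,np.ones((5,5)))
print(rect(f,m,.038,(245,155,300,220)))
x=np.flatnonzero(m[190,245:300])+245;y=np.flatnonzero(m[150:225,271])+150;print(x[[0,-1]],y[[0,-1]])
print(hsv[155:175,271].tolist())
E
```

```text
[ 492.5 -174.8   35.8   53.9  -79.9]
[252 290] [163 216]
[[75, 3, 154], [75, 3, 154], [90, 3, 154], [75, 3, 155], [75, 3, 155], [70, 5, 155], [26, 12, 144], [23, 30, 135], [23, 29, 148], [24, 28, 175], [21, 29, 165], [24, 28, 216], [24, 16, 238], [25, 14, 240], [24, 15, 241], [25, 14, 240], [24, 15, 240], [24, 15, 240], [25, 14, 240], [25, 14, 240]]
```

Request:
play_rows --plan '[{"dx":-1.5,"dy":-0.3,"dz":0,"wx":0,"wy":0,"wz":2.4},{"dx":-3,"dy":-0.4,"dz":0,"wx":0,"wy":0,"wz":0},{"dx":-3,"dy":-0.5,"dz":0,"wx":0,"wy":0,"wz":0},{"dx":-3,"dy":-0.5,"dz":0,"wx":0,"wy":0,"wz":0},{"dx":-3,"dy":-0.5,"dz":0,"wx":0,"wy":0,"wz":0},{"dx":-3,"dy":-0.5,"dz":0,"wx":0,"wy":0,"wz":0},{"dx":-1.8,"dy":-0.3,"dz":0,"wx":0,"wy":0,"wz":0},{"dx":0,"dy":0,"dz":0,"wx":0,"wy":0,"wz":0},{"dx":0,"dy":0,"dz":0,"wx":0,"wy":0,"wz":0},{"dx":0,"dy":0,"dz":0,"wx":0,"wy":0,"wz":0}]'

```text
t: 10.05
tool_pos: [0.492, -0.3593, 0.1934]
orientation: [-2.044, -2.382, -0.0]
contact_force: [-0.4, -0.3, 0.1]
width: 0.0641
grasp_force: 0.0
```

```bash
python3 - <<'E'
from cell import env
from h import *
import pickle
go(env,[.493,-.361,.20],8.7)
f=env.grab_frame("wrist");f["fish"]=1;cv2.imwrite("pics/w6.png",f["pixels"]);pickle.dump(f,open("w6.pkl","wb"))
E
```

```text
t 10.05 pos [ 492.  -359.3  193.4] yaw 8.72 q6 -0.79 F [-0.44 -0.32  0.11] w 64.1
 shift cm [-0.184  0.068 -0.661]  turn deg [-0.08 -0.12  0.02] turn-first shift [-0.185  0.069 -0.661]
```

View pics/w6.png

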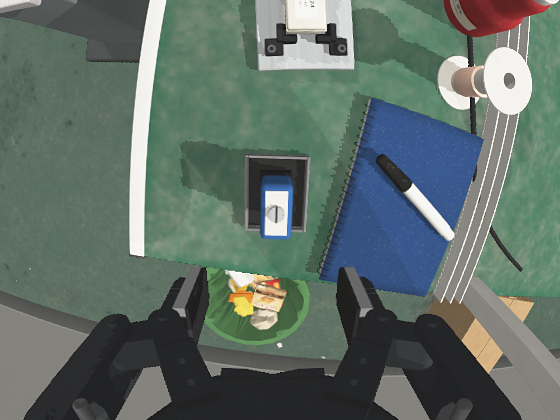

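The stamp handle is at (276,213), screw and label at (276,214), in its tray at (246–308, 156–231). It is well in line with the tool, with the notebook to its right.

```bash
python3 - <<'E'
from cell import env
from h import *
import pickle
f=pickle.load(open("w6.pkl","rb"));hsv=cv2.cvtColor(f["pixels"],cv2.COLOR_BGR2HSV)
w=((hsv[...,1]<60)&(hsv[...,2]>170)).astype(np.uint8);w=cv2.morphologyEx(w,cv2.MORPH_CLOSE,np.ones((9,9)))
print("label",rect(f,w,.073,(255,180,300,245)))
b=((hsv[...,0]>100)&(hsv[...,0]<125)&(hsv[...,1]>110)).astype(np.uint8);b|=w;b=cv2.morphologyEx(b,cv2.MORPH_CLOSE,np.ones((5,5)))
print("handle all",rect(f,b,.073,(250,160,305,245)))
for r in(200,210,220,230):
    x=np.flatnonzero(b[r,250:305])+250;P=plane(f,[[x[0]-.5,r],[x[-1]+.5,r]],.073)*1000;print(r,x[[0,-1]],P.round(1)[:,:2].tolist())
print("col v",[(r,hsv[r,268].tolist()) for r in range(170,192,2)],[(r,hsv[r,276].tolist()) for r in range(234,244)])
print("back edge",plane(f,[[277,239]],.073)*1000,"screw",plane(f,[[275.5,213.5]],.073)*1000)
k=((hsv[...,2]<95)&(hsv[...,1]<90)).astype(np.uint8);t=((hsv[...,1]<70)|b.astype(bool)).astype(np.uint8);print("tray",rect(f,t,.012,(236,148,320,240)))
E
```

```text
label [ 495.6 -367.6   18.9   40.   -81.7]
handle all [ 494.8 -362.7   27.3   57.3  -82. ]
200 [260 292] [[479.9, -357.8], [507.5, -353.6]]
210 [260 292] [[481.2, -366.6], [509.0, -362.4]]
220 [260 291] [[482.4, -375.6], [509.7, -371.5]]
230 [260 290] [[483.7, -384.8], [510.4, -380.8]]
col v [(170, [150, 9, 30]), (172, [30, 8, 31]), (174, [120, 15, 35]), (176, [108, 150, 95]), (178, [107, 149, 94]), (180, [107, 152, 94]), (182, [108, 149, 96]), (184, [107, 157, 128]), (186, [108, 161, 154]), (188, [108, 163, 174]), (190, [109, 116, 167])] [(234, [26, 8, 244]), (235, [106, 30, 220]), (236, [108, 178, 185]), (237, [108, 167, 183]), (238, [107, 154, 169]), (239, [96, 95, 126]), (240, [68, 73, 122]), (241, [71, 78, 121]), (242, [71, 81, 120]), (243, [72, 84, 119])]
back edge [[ 500.11114894 -390.96799998   73.        ]] screw [[ 495.13101373 -367.69239      73.        ]]
tray [ 498.  -369.3   86.6   99.9  -83.2]
```

```bash
python3 - <<'E'
from cell import env
from h import *
go(env,[.496,-.367,.038],8.2)
E
```

```text
t 10.1 pos [ 492.3 -359.1  193.7] yaw 8.76 q6 -0.79 F [-0.56 -1.08  0.68] w 64.1
 shift cm [-0.859  0.265 15.573]  turn deg [-0.06 -0.09  0.56] turn-first shift [-0.833  0.257 15.574]
```

Request:
play_rows --plan '[{"dx":-0.45,"dy":0.15,"dz":2,"wx":0,"wy":0,"wz":0.5},{"dx":-0.4,"dy":0.1,"dz":3.5,"wx":0,"wy":0,"wz":0},{"dx":0,"dy":0,"dz":3.5,"wx":0,"wy":0,"wz":0},{"dx":0,"dy":0,"dz":2.5,"wx":0,"wy":0,"wz":0},{"dx":0,"dy":0,"dz":2,"wx":0,"wy":0,"wz":0},{"dx":0,"dy":0,"dz":1.2,"wx":0,"wy":0,"wz":0},{"dx":0,"dy":0,"dz":0.6,"wx":0,"wy":0,"wz":0},{"dx":0,"dy":0,"dz":0.2,"wx":0,"wy":0,"wz":0},{"dx":0,"dy":0,"dz":0,"wx":0,"wy":0,"wz":0},{"dx":0,"dy":0,"dz":0,"wx":0,"wy":0,"wz":0},{"dx":0,"dy":0,"dz":0,"wx":0,"wy":0,"wz":0}]'

```text
t: 11.02
tool_pos: [0.4971, -0.369, 0.0408]
orientation: [2.055, 2.374, 0.0]
contact_force: [0.8, -0.1, -1.2]
width: 0.0641
grasp_force: 0.0
```

Request:
play_rows --plan '[{"dx":0,"dy":0,"dz":0,"wx":0,"wy":0,"wz":0},{"dx":0,"dy":0,"dz":0,"wx":0,"wy":0,"wz":0},{"dx":0,"dy":0,"dz":0,"wx":0,"wy":0,"wz":0},{"dx":0,"dy":0,"dz":0,"wx":0,"wy":0,"wz":0},{"dx":0,"dy":0,"dz":0,"wx":0,"wy":0,"wz":0},{"dx":0,"dy":0,"dz":0,"wx":0,"wy":0,"wz":0},{"dx":0,"dy":0,"dz":0,"wx":0,"wy":0,"wz":0},{"dx":0,"dy":0,"dz":0,"wx":0,"wy":0,"wz":0},{"dx":0,"dy":0,"dz":0,"wx":0,"wy":0,"wz":0},{"dx":0,"dy":0,"dz":0,"wx":0,"wy":0,"wz":0}]' --gripper 0 --force 70

```text
t: 11.85
tool_pos: [0.4965, -0.3687, 0.0396]
orientation: [2.056, 2.375, -0.0]
contact_force: [-0.1, -0.7, 2.6]
width: 0.027
grasp_force: 71.1
```

```bash
python3 - <<'E'
from cell import env
from h import *
go(env,[.496,-.367,.15],8.2)
print(env.get_obs()["grasp_force"],env.get_obs()["ft_torque"])
E
```

```text
t 11.85 pos [ 496.5 -368.7   39.6] yaw 8.23 q6 -0.78 F [-0.13 -0.73  2.56] w 27.0
 shift cm [  0.173  -0.02  -11.044]  turn deg [0.01 0.02 0.03] turn-first shift [  0.177  -0.023 -11.044]
71.09564065933228 [-0.19726099 -0.09487822  0.008418  ]
```

Request:
play_rows --plan '[{"dx":0,"dy":0,"dz":-0.5,"wx":0,"wy":0,"wz":0},{"dx":0,"dy":0,"dz":-1.5,"wx":0,"wy":0,"wz":0},{"dx":0,"dy":0,"dz":-3,"wx":0,"wy":0,"wz":0},{"dx":0,"dy":0,"dz":-3,"wx":0,"wy":0,"wz":0},{"dx":0,"dy":0,"dz":-3,"wx":0,"wy":0,"wz":0},{"dx":0,"dy":0,"dz":-3,"wx":0,"wy":0,"wz":0},{"dx":1,"dy":0.1,"dz":-2,"wx":0,"wy":0,"wz":0},{"dx":2.5,"dy":0.4,"dz":0,"wx":0,"wy":0,"wz":0},{"dx":3,"dy":0.4,"dz":0,"wx":0,"wy":0,"wz":0},{"dx":3,"dy":0.4,"dz":0,"wx":0,"wy":0,"wz":0},{"dx":3,"dy":0.4,"dz":0,"wx":0,"wy":0,"wz":0},{"dx":3,"dy":0.4,"dz":0,"wx":0,"wy":0,"wz":0},{"dx":2.4,"dy":0.3,"dz":0,"wx":0,"wy":0,"wz":0},{"dx":1.2,"dy":0.1,"dz":0,"wx":0,"wy":0,"wz":0},{"dx":0,"dy":0,"dz":0,"wx":0,"wy":0,"wz":-2.9},{"dx":0,"dy":0,"dz":0,"wx":0,"wy":0,"wz":0},{"dx":0,"dy":0,"dz":0,"wx":0,"wy":0,"wz":0},{"dx":0,"dy":0,"dz":0,"wx":0,"wy":0,"wz":0}]'

```text
t: 13.35
tool_pos: [0.4937, -0.1765, 0.1995]
orientation: [-1.998, -2.425, 0.0]
contact_force: [-0.0, -0.7, -1.5]
width: 0.0273
grasp_force: 71.0
```

```bash
python3 - <<'E'
from cell import env
from h import *
import pickle
go(env,[.4939,-.1755,.20],11.1)
f=env.grab_frame("wrist");f["fish"]=1;f["obs"]=env.get_obs();cv2.imwrite("pics/w7.png",f["pixels"]);pickle.dump(f,open("w7.pkl","wb"))
cv2.imwrite("pics/c7.png",cv2.resize(f["pixels"][110:360,185:365],None,fx=3.2,fy=2.4,interpolation=cv2.INTER_CUBIC))
E
```

```text
t 13.35 pos [ 493.7 -176.5  199.5] yaw 11.03 q6 -0.54 F [-0.02 -0.74 -1.54] w 27.3
 shift cm [ 0.09   0.041 -0.054]  turn deg [-0.01  0.   -0.07] turn-first shift [ 0.09   0.042 -0.054]
```

View pics/c7.png

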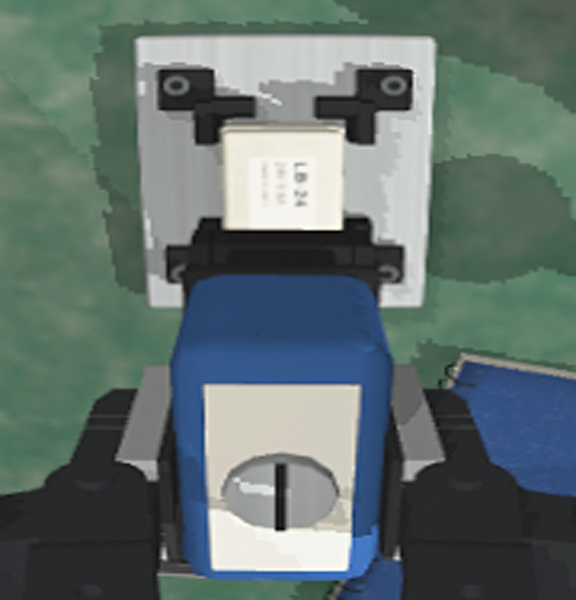

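The held stamp is upright, with its label corners at crop (205,385), (362,387), (352,571), (206,570). Behind it the lid's front edge shows at crop y≈128, x 223–345.

```bash
python3 - <<'E'
from h import *
import pickle
f=pickle.load(open("w7.pkl","rb"));o=f["obs"];M=Ro.from_rotvec(o["orientation"]).as_matrix()
hsv=cv2.cvtColor(f["pixels"],cv2.COLOR_BGR2HSV)
px=lambda c:[[185+(a+.5)/3.2-.5,110+(b+.5)/2.4-.5] for a,b in c]
T=lambda P:((P-o["tool_pos"])@M*1000).round(1)
for z in(.2329,):
    print("label",T(plane(f,px([(205,385),(362,387),(352,571),(206,570),(280,492)]),z)).tolist())
    print("handle back edge",T(plane(f,px([(280,577)]),z)))
print("lid front", T(plane(f,px([(223,128),(345,128),(227,225),(343,225)]),.038)).tolist())
print("plate front corners",T(plane(f,px([(137,37),(436,37)]),.012)).tolist())
print([ (r,hsv[r,270].tolist()) for r in range(156,170)])
E
```

```text
label [[22.0, -9.9, -33.5], [21.6, 8.8, -33.5], [-18.2, 9.0, -33.5], [-17.9, -11.2, -33.5], [0.7, -1.0, -33.5]]
handle back edge [[-19.6  -1.  -33.5]]
lid front [[27.3, -17.7, 161.4], [27.3, 18.3, 161.4], [-12.9, -17.1, 161.4], [-12.9, 18.4, 161.4]]
plate front corners [[62.1, -46.0, 187.4], [62.1, 48.4, 187.4]]
[(156, [60, 5, 153]), (157, [90, 3, 152]), (158, [80, 5, 153]), (159, [75, 3, 150]), (160, [35, 12, 126]), (161, [21, 32, 137]), (162, [23, 29, 151]), (163, [24, 28, 175]), (164, [23, 29, 157]), (165, [23, 30, 212]), (166, [24, 16, 236]), (167, [26, 15, 239]), (168, [24, 15, 239]), (169, [24, 16, 239])]
```

Request:
play_rows --plan '[{"dx":-0.07,"dy":0.06,"dz":1,"wx":0,"wy":0,"wz":0},{"dx":0,"dy":0,"dz":2,"wx":0,"wy":0,"wz":0},{"dx":0,"dy":0,"dz":3,"wx":0,"wy":0,"wz":0},{"dx":0,"dy":0,"dz":2.5,"wx":0,"wy":0,"wz":0},{"dx":0,"dy":0,"dz":1.5,"wx":0,"wy":0,"wz":0},{"dx":0,"dy":0,"dz":1,"wx":0,"wy":0,"wz":0},{"dx":0,"dy":0,"dz":0.5,"wx":0,"wy":0,"wz":0},{"dx":0,"dy":0,"dz":0.4,"wx":0,"wy":0,"wz":0},{"dx":0,"dy":0,"dz":0,"wx":0,"wy":0,"wz":0},{"dx":0,"dy":0,"dz":0,"wx":0,"wy":0,"wz":0},{"dx":0,"dy":0,"dz":0,"wx":0,"wy":0,"wz":0}]'

```text
t: 14.32
tool_pos: [0.4951, -0.1768, 0.0813]
orientation: [1.995, 2.425, 0.001]
contact_force: [-0.3, 0.4, -1.4]
width: 0.027
grasp_force: 70.9
```

```bash
cat > avg.py <<'E'
from cell import env
import numpy as np,sys
n=int(sys.argv[1]);A=[]
for i in range(n):
    env.grab_frame("top");o=env.get_obs();A.append(np.r_[o["tool_pos"]*1000,o["contact_force"],o["ft_torque"]*100])
A=np.array(A);print(round(o["t"],2),"pos",A.mean(0)[:3].round(2),"F",A.mean(0)[3:6].round(2),"sd",A.std(0)[5].round(2),"T(cNm)",A.mean(0)[6:].round(1))
E
python3 avg.py 8
```

```text
14.72 pos [ 494.78 -176.6    80.99] F [ 0.09 -0.03 -1.73] sd 0.58 T(cNm) [-0.3 -0.3 -1.1]
```

Request:
play_rows --plan '[{"dx":-0.02,"dy":-0.03,"dz":0.1,"wx":0,"wy":0,"wz":0},{"dx":0,"dy":0,"dz":0.1,"wx":0,"wy":0,"wz":0},{"dx":0,"dy":0,"dz":0.1,"wx":0,"wy":0,"wz":0},{"dx":0,"dy":0,"dz":0.1,"wx":0,"wy":0,"wz":0},{"dx":0,"dy":0,"dz":0.1,"wx":0,"wy":0,"wz":0},{"dx":0,"dy":0,"dz":0.1,"wx":0,"wy":0,"wz":0},{"dx":0,"dy":0,"dz":0,"wx":0,"wy":0,"wz":0},{"dx":0,"dy":0,"dz":0,"wx":0,"wy":0,"wz":0}]'

```text
t: 15.38
tool_pos: [0.4942, -0.1767, 0.0746]
orientation: [-1.995, -2.426, 0.0]
contact_force: [-1.7, 0.1, 1.8]
width: 0.0272
grasp_force: 71.1
```

```bash
python3 avg.py 5
```

```text
15.63 pos [ 494.17 -176.75   74.58] F [-0.84  0.21  1.87] sd 0.38 T(cNm) [ 3.5 20.1  1. ]
```

Request:
play_rows --plan '[{"dx":0,"dy":0,"dz":0.04,"wx":0,"wy":0,"wz":0},{"dx":0,"dy":0,"dz":0.04,"wx":0,"wy":0,"wz":0},{"dx":0,"dy":0,"dz":0.04,"wx":0,"wy":0,"wz":0},{"dx":0,"dy":0,"dz":0.04,"wx":0,"wy":0,"wz":0},{"dx":0,"dy":0,"dz":0,"wx":0,"wy":0,"wz":0},{"dx":0,"dy":0,"dz":0,"wx":0,"wy":0,"wz":0}]'

```text
t: 16.13
tool_pos: [0.4942, -0.1768, 0.0729]
orientation: [-1.995, -2.426, 0.0]
contact_force: [-0.8, 0.2, 2.8]
width: 0.0272
grasp_force: 71.3
```

Request:
play_rows --plan '[{"dx":0,"dy":0,"dz":0.02,"wx":0,"wy":0,"wz":0},{"dx":0,"dy":0,"dz":0.02,"wx":0,"wy":0,"wz":0},{"dx":0,"dy":0,"dz":0.02,"wx":0,"wy":0,"wz":0},{"dx":0,"dy":0,"dz":0,"wx":0,"wy":0,"wz":0},{"dx":0,"dy":0,"dz":0,"wx":0,"wy":0,"wz":0}]'

```text
t: 16.55
tool_pos: [0.4942, -0.1767, 0.0723]
orientation: [-1.995, -2.426, 0.0]
contact_force: [-1.9, 0.1, 3.0]
width: 0.0272
grasp_force: 71.3
```

Request:
play_rows --plan '[{"dx":0,"dy":0,"dz":0.02,"wx":0,"wy":0,"wz":0},{"dx":0,"dy":0,"dz":0.02,"wx":0,"wy":0,"wz":0},{"dx":0,"dy":0,"dz":0.02,"wx":0,"wy":0,"wz":0},{"dx":0,"dy":0,"dz":0,"wx":0,"wy":0,"wz":0},{"dx":0,"dy":0,"dz":0,"wx":0,"wy":0,"wz":0}]'

```text
t: 16.97
tool_pos: [0.4942, -0.1767, 0.0717]
orientation: [-1.995, -2.426, 0.0]
contact_force: [-2.2, 0.2, 1.9]
width: 0.0269
grasp_force: 71.4
```

Request:
play_rows --plan '[{"dx":0,"dy":0,"dz":0.02,"wx":0,"wy":0,"wz":0},{"dx":0,"dy":0,"dz":0.02,"wx":0,"wy":0,"wz":0},{"dx":0,"dy":0,"dz":0.02,"wx":0,"wy":0,"wz":0},{"dx":0,"dy":0,"dz":0,"wx":0,"wy":0,"wz":0},{"dx":0,"dy":0,"dz":0,"wx":0,"wy":0,"wz":0}]'

```text
t: 17.38
tool_pos: [0.4942, -0.1768, 0.0711]
orientation: [1.995, 2.426, -0.0]
contact_force: [-1.0, 0.3, 3.5]
width: 0.0271
grasp_force: 71.4
```

Request:
play_rows --plan '[{"dx":0,"dy":0,"dz":0.02,"wx":0,"wy":0,"wz":0},{"dx":0,"dy":0,"dz":0.02,"wx":0,"wy":0,"wz":0},{"dx":0,"dy":0,"dz":0.02,"wx":0,"wy":0,"wz":0},{"dx":0,"dy":0,"dz":0,"wx":0,"wy":0,"wz":0},{"dx":0,"dy":0,"dz":0,"wx":0,"wy":0,"wz":0}]'

```text
t: 17.8
tool_pos: [0.4942, -0.1767, 0.0705]
orientation: [-1.995, -2.426, 0.0]
contact_force: [-2.0, 0.9, 2.7]
width: 0.0272
grasp_force: 71.5
```

Request:
play_rows --plan '[{"dx":0,"dy":0,"dz":0.02,"wx":0,"wy":0,"wz":0},{"dx":0,"dy":0,"dz":0.02,"wx":0,"wy":0,"wz":0},{"dx":0,"dy":0,"dz":0.02,"wx":0,"wy":0,"wz":0},{"dx":0,"dy":0,"dz":0,"wx":0,"wy":0,"wz":0},{"dx":0,"dy":0,"dz":0,"wx":0,"wy":0,"wz":0}]'

```text
t: 18.22
tool_pos: [0.4942, -0.1768, 0.0699]
orientation: [-1.995, -2.426, 0.0]
contact_force: [-2.1, -0.7, 3.5]
width: 0.0269
grasp_force: 71.5
```

Request:
play_rows --plan '[{"dx":0,"dy":0,"dz":0.02,"wx":0,"wy":0,"wz":0},{"dx":0,"dy":0,"dz":0.02,"wx":0,"wy":0,"wz":0},{"dx":0,"dy":0,"dz":0.02,"wx":0,"wy":0,"wz":0},{"dx":0,"dy":0,"dz":0,"wx":0,"wy":0,"wz":0},{"dx":0,"dy":0,"dz":0,"wx":0,"wy":0,"wz":0}]'

```text
t: 18.63
tool_pos: [0.4942, -0.1768, 0.0693]
orientation: [1.995, 2.426, -0.0]
contact_force: [-1.5, 0.0, 3.5]
width: 0.0271
grasp_force: 71.5
```

```bash
python3 avg.py 6
```

```text
18.93 pos [ 494.18 -176.76   69.28] F [-1.72  0.38  3.66] sd 0.29 T(cNm) [ 4.2 41.1  0.1]
```

Request:
play_rows --plan '[{"dx":0,"dy":0,"dz":0.02,"wx":0,"wy":0,"wz":0},{"dx":0,"dy":0,"dz":0.02,"wx":0,"wy":0,"wz":0},{"dx":0,"dy":0,"dz":0.02,"wx":0,"wy":0,"wz":0},{"dx":0,"dy":0,"dz":0,"wx":0,"wy":0,"wz":0},{"dx":0,"dy":0,"dz":0,"wx":0,"wy":0,"wz":0}]'

```text
t: 19.35
tool_pos: [0.4942, -0.1767, 0.0687]
orientation: [-1.996, -2.426, -0.0]
contact_force: [-3.0, -0.5, 3.8]
width: 0.027
grasp_force: 71.6
```

Request:
play_rows --plan '[{"dx":0,"dy":0,"dz":0.02,"wx":0,"wy":0,"wz":0},{"dx":0,"dy":0,"dz":0.02,"wx":0,"wy":0,"wz":0},{"dx":0,"dy":0,"dz":0.02,"wx":0,"wy":0,"wz":0},{"dx":0,"dy":0,"dz":0,"wx":0,"wy":0,"wz":0},{"dx":0,"dy":0,"dz":0,"wx":0,"wy":0,"wz":0}]'

```text
t: 19.77
tool_pos: [0.4942, -0.1768, 0.0681]
orientation: [1.995, 2.426, -0.0]
contact_force: [-2.4, 0.6, 4.1]
width: 0.0271
grasp_force: 71.6
```

```bash
python3 avg.py 3
```

```text
19.92 pos [ 494.2  -176.75   68.09] F [-2.39  0.61  4.59] sd 0.16 T(cNm) [ 5.7 46.1 -0.9]
```

Request:
play_rows --plan '[{"dx":0,"dy":-0.01,"dz":0,"wx":0,"wy":0,"wz":0},{"dx":0,"dy":-0.01,"dz":0,"wx":0,"wy":0,"wz":0},{"dx":0,"dy":0,"dz":0,"wx":0,"wy":0,"wz":0}]'

```text
t: 20.17
tool_pos: [0.4942, -0.1768, 0.0681]
orientation: [1.995, 2.426, 0.0]
contact_force: [-2.5, 1.6, 5.2]
width: 0.027
grasp_force: 71.6
```

```bash
python3 avg.py 4
```

```text
20.37 pos [ 494.15 -176.78   68.14] F [-0.9   1.15  4.34] sd 0.44 T(cNm) [15.  26.7 -0.9]
```

Request:
play_rows --plan '[{"dx":0,"dy":-0.01,"dz":0.02,"wx":0,"wy":0,"wz":0},{"dx":0,"dy":0,"dz":0.02,"wx":0,"wy":0,"wz":0},{"dx":0,"dy":0,"dz":0.01,"wx":0,"wy":0,"wz":0},{"dx":0,"dy":0,"dz":0,"wx":0,"wy":0,"wz":0},{"dx":0,"dy":0,"dz":0,"wx":0,"wy":0,"wz":0}]'

```text
t: 20.78
tool_pos: [0.4941, -0.1768, 0.0677]
orientation: [1.995, 2.426, 0.0]
contact_force: [-0.3, 1.7, 5.9]
width: 0.0266
grasp_force: 71.7
```

```bash
python3 avg.py 3
```

```text
20.93 pos [ 494.13 -176.82   67.65] F [0.37 1.95 4.42] sd 0.28 T(cNm) [36.1 -4.4 -1.1]
```

Request:
play_rows --plan '[{"dx":0.01,"dy":0,"dz":0.02,"wx":0,"wy":0,"wz":0},{"dx":0.01,"dy":0,"dz":0.02,"wx":0,"wy":0,"wz":0},{"dx":0,"dy":0,"dz":0.01,"wx":0,"wy":0,"wz":0},{"dx":0,"dy":0,"dz":0,"wx":0,"wy":0,"wz":0},{"dx":0,"dy":0,"dz":0,"wx":0,"wy":0,"wz":0}]'

```text
t: 21.35
tool_pos: [0.4941, -0.1768, 0.0672]
orientation: [1.995, 2.426, 0.0]
contact_force: [0.9, 1.3, 5.5]
width: 0.0268
grasp_force: 71.7
```

```bash
python3 avg.py 3
```

```text
21.5 pos [ 494.13 -176.75   67.19] F [0.81 1.08 5.09] sd 0.37 T(cNm) [ 10.1 -20.8  -1.1]
```

Request:
play_rows --plan '[{"dx":0,"dy":0,"dz":0.02,"wx":0,"wy":0,"wz":0},{"dx":0,"dy":0,"dz":0.02,"wx":0,"wy":0,"wz":0},{"dx":0,"dy":0,"dz":0.01,"wx":0,"wy":0,"wz":0},{"dx":0,"dy":0,"dz":0,"wx":0,"wy":0,"wz":0},{"dx":0,"dy":0,"dz":0,"wx":0,"wy":0,"wz":0}]'

```text
t: 21.92
tool_pos: [0.4941, -0.1767, 0.0666]
orientation: [1.995, 2.426, 0.0]
contact_force: [1.4, 0.9, 4.2]
width: 0.0272
grasp_force: 71.7
```

```bash
python3 avg.py 2
```

```text
22.02 pos [ 494.08 -176.73   66.67] F [ 1.91 -0.42  5.12] sd 0.66 T(cNm) [ -3.9 -38.5   0.9]
```

Request:
play_rows --plan '[{"dx":0,"dy":0.01,"dz":0.02,"wx":0,"wy":0,"wz":0},{"dx":0,"dy":0,"dz":0.02,"wx":0,"wy":0,"wz":0},{"dx":0,"dy":0,"dz":0.01,"wx":0,"wy":0,"wz":0},{"dx":0,"dy":0,"dz":0,"wx":0,"wy":0,"wz":0},{"dx":0,"dy":0,"dz":0,"wx":0,"wy":0,"wz":0}]'

```text
t: 22.43
tool_pos: [0.4941, -0.1767, 0.0663]
orientation: [1.995, 2.426, 0.0]
contact_force: [0.8, -0.3, 8.0]
width: 0.0271
grasp_force: 72.0
```

```bash
python3 avg.py 2
```

```text
22.53 pos [ 494.09 -176.73   66.3 ] F [ 1.32 -0.07  7.39] sd 0.11 T(cNm) [-10.  -21.9  -2.8]
```

Request:
play_rows --plan '[{"dx":0,"dy":0.005,"dz":0.01,"wx":0,"wy":0,"wz":0},{"dx":0,"dy":0,"dz":0.01,"wx":0,"wy":0,"wz":0},{"dx":0,"dy":0,"dz":0,"wx":0,"wy":0,"wz":0}]'

```text
t: 22.78
tool_pos: [0.4941, -0.1767, 0.0662]
orientation: [1.995, 2.426, -0.0]
contact_force: [0.4, -0.3, 9.8]
width: 0.0269
grasp_force: 72.1
```

```bash
python3 avg.py 3
```

```text
22.93 pos [ 494.12 -176.73   66.22] F [ 0.71 -0.57  8.67] sd 0.54 T(cNm) [-4.6 -8.7  0.5]
```

Request:
play_rows --plan '[{"dx":0,"dy":0,"dz":0.01,"wx":0,"wy":0,"wz":0},{"dx":0,"dy":0,"dz":0.01,"wx":0,"wy":0,"wz":0},{"dx":0,"dy":0,"dz":0.01,"wx":0,"wy":0,"wz":0},{"dx":0,"dy":0,"dz":0,"wx":0,"wy":0,"wz":0}]'

```text
t: 23.27
tool_pos: [0.4941, -0.1767, 0.0661]
orientation: [1.995, 2.426, -0.0]
contact_force: [-0.5, -0.2, 11.6]
width: 0.0271
grasp_force: 72.4
```

```bash
python3 avg.py 5
```

```text
23.52 pos [ 494.14 -176.73   66.1 ] F [-0.37 -0.16 11.52] sd 0.52 T(cNm) [ 1.   3.6 -1.2]
```

Request:
play_rows --plan '[{"dx":0,"dy":0,"dz":0.01,"wx":0,"wy":0,"wz":0},{"dx":0,"dy":0,"dz":0,"wx":0,"wy":0,"wz":0},{"dx":0,"dy":0,"dz":0,"wx":0,"wy":0,"wz":0},{"dx":0,"dy":0,"dz":0,"wx":0,"wy":0,"wz":0},{"dx":0,"dy":0,"dz":0,"wx":0,"wy":0,"wz":0},{"dx":0,"dy":0,"dz":0,"wx":0,"wy":0,"wz":0}]'

```text
t: 24.02
tool_pos: [0.4941, -0.1767, 0.0661]
orientation: [1.995, 2.426, -0.0]
contact_force: [0.0, -0.7, 12.7]
width: 0.0269
grasp_force: 72.5
```

```bash
python3 avg.py 20
```

```text
25.02 pos [ 494.13 -176.74   66.05] F [-0.63 -0.18 12.06] sd 0.56 T(cNm) [ 2.1  8.4 -0.4]
```

Request:
play_rows --plan '[{"dx":0,"dy":0,"dz":0.01,"wx":0,"wy":0,"wz":0},{"dx":0,"dy":-0.002,"dz":0.005,"wx":0,"wy":0,"wz":0},{"dx":0,"dy":0,"dz":0,"wx":0,"wy":0,"wz":0},{"dx":0,"dy":0,"dz":0,"wx":0,"wy":0,"wz":0}]'

```text
t: 25.35
tool_pos: [0.4942, -0.1768, 0.066]
orientation: [1.995, 2.426, -0.0]
contact_force: [-1.0, -0.5, 13.4]
width: 0.0274
grasp_force: 72.6
```

```bash
python3 avg.py 20
```

```text
26.35 pos [ 494.13 -176.74   65.99] F [-6.400e-01 -1.000e-02  1.353e+01] sd 0.5 T(cNm) [ 3.2 13.2 -0.5]
```

Request:
play_rows --plan '[{"dx":0,"dy":0,"dz":-0.05,"wx":0,"wy":0,"wz":0},{"dx":0,"dy":0,"dz":-0.1,"wx":0,"wy":0,"wz":0},{"dx":0,"dy":0,"dz":-0.15,"wx":0,"wy":0,"wz":0},{"dx":0,"dy":0,"dz":-0.15,"wx":0,"wy":0,"wz":0},{"dx":0,"dy":0,"dz":-0.15,"wx":0,"wy":0,"wz":0},{"dx":0,"dy":0,"dz":-0.15,"wx":0,"wy":0,"wz":0},{"dx":0,"dy":0,"dz":-0.15,"wx":0,"wy":0,"wz":0},{"dx":0,"dy":0,"dz":-0.15,"wx":0,"wy":0,"wz":0},{"dx":0,"dy":0,"dz":-0.2,"wx":0,"wy":0,"wz":0},{"dx":0,"dy":0,"dz":-0.5,"wx":0,"wy":0,"wz":0},{"dx":0,"dy":0,"dz":-2,"wx":0,"wy":0,"wz":0},{"dx":0,"dy":0,"dz":-3,"wx":0,"wy":0,"wz":0},{"dx":0,"dy":0,"dz":-3,"wx":0,"wy":0,"wz":0},{"dx":0,"dy":0,"dz":-2,"wx":0,"wy":0,"wz":0},{"dx":0,"dy":0,"dz":0,"wx":0,"wy":0,"wz":0},{"dx":0,"dy":0,"dz":0,"wx":0,"wy":0,"wz":0}]'

```text
t: 27.68
tool_pos: [0.494, -0.1766, 0.1835]
orientation: [1.995, 2.426, 0.001]
contact_force: [-0.1, 0.4, -2.7]
width: 0.0267
grasp_force: 71.0
```

```bash
python3 - <<'E'
from cell import env
from h import *
import pickle
go(env,[.4965,-.3687,.0396],8.2)
f=env.grab_frame("wrist");f["fish"]=1;f["obs"]=env.get_obs();pickle.dump(f,open("w8.pkl","wb"))
hsv=cv2.cvtColor(f["pixels"],cv2.COLOR_BGR2HSV);a=cv2.cvtColor(pickle.load(open("w7.pkl","rb"))["pixels"],cv2.COLOR_BGR2HSV)
for h in(a,hsv):
    m=((h[...,0]>12)&(h[...,0]<35)&(h[...,1]>11)&(h[...,2]>140)).astype(np.uint8);m[:,:240]=0;m[:,305:]=0;m[:150]=0;m[205:]=0
    y,x=np.nonzero(cv2.morphologyEx(m,cv2.MORPH_OPEN,np.ones((3,3))));print(x.min(),x.max(),y.min(),y.max())
E
```

```text
t 27.6833 pos [ 494.  -176.6  183.5] yaw 11.13 q6 -0.54 F [-0.13  0.39 -2.68] w 26.7
 shift cm [-18.888  -3.482  14.4  ]  turn deg [0.06 0.03 2.93] turn-first shift [-19.049  -2.495  14.392]
254 292 162 204
252 292 164 204
```

Request:
play_rows --plan '[{"dx":0,"dy":0,"dz":0,"wx":0,"wy":0,"wz":2.9},{"dx":-1,"dy":-0.1,"dz":0,"wx":0,"wy":0,"wz":0},{"dx":-2.5,"dy":-0.4,"dz":0,"wx":0,"wy":0,"wz":0},{"dx":-3,"dy":-0.4,"dz":0,"wx":0,"wy":0,"wz":0},{"dx":-3,"dy":-0.4,"dz":0,"wx":0,"wy":0,"wz":0},{"dx":-3,"dy":-0.4,"dz":0,"wx":0,"wy":0,"wz":0},{"dx":-3,"dy":-0.4,"dz":0,"wx":0,"wy":0,"wz":0},{"dx":-2.4,"dy":-0.3,"dz":0,"wx":0,"wy":0,"wz":0},{"dx":-1.1,"dy":-0.1,"dz":0,"wx":0,"wy":0,"wz":0},{"dx":0,"dy":0,"dz":0,"wx":0,"wy":0,"wz":0},{"dx":0,"dy":0,"dz":0,"wx":0,"wy":0,"wz":0},{"dx":0,"dy":0,"dz":2,"wx":0,"wy":0,"wz":0},{"dx":0,"dy":0,"dz":3,"wx":0,"wy":0,"wz":0},{"dx":0,"dy":0,"dz":3,"wx":0,"wy":0,"wz":0},{"dx":0,"dy":0,"dz":2.5,"wx":0,"wy":0,"wz":0},{"dx":0,"dy":0,"dz":1.5,"wx":0,"wy":0,"wz":0},{"dx":0,"dy":0,"dz":1,"wx":0,"wy":0,"wz":0},{"dx":0,"dy":0,"dz":0.6,"wx":0,"wy":0,"wz":0},{"dx":0,"dy":0,"dz":0,"wx":0,"wy":0,"wz":0},{"dx":0,"dy":0,"dz":0,"wx":0,"wy":0,"wz":0}]'

```text
t: 29.4
tool_pos: [0.4969, -0.368, 0.0474]
orientation: [2.055, 2.375, 0.0]
contact_force: [-0.4, 0.4, -1.3]
width: 0.0267
grasp_force: 70.9
```

```bash
python3 avg.py 4
```

```text
29.6 pos [ 497.15 -368.54   47.99] F [ 0.07 -0.17 -1.65] sd 0.53 T(cNm) [ 1.8  1.2 -1.2]
```

```bash
python3 - <<'E'
from h import *
import pickle
f=pickle.load(open("w6.pkl","rb"));print((plane(f,[[246,156],[308,156],[248,231],[308,231]],.012)*1000).round(1))
E
```

```text
[[ 460.2 -332.6   12. ]
 [ 521.8 -323.1   12. ]
 [ 472.8 -412.7   12. ]
 [ 536.7 -403.    12. ]]
```

Request:
play_rows --plan '[{"dx":0,"dy":0,"dz":0.15,"wx":0,"wy":0,"wz":0},{"dx":0,"dy":0,"dz":0.15,"wx":0,"wy":0,"wz":0},{"dx":0,"dy":0,"dz":0.15,"wx":0,"wy":0,"wz":0},{"dx":0,"dy":0,"dz":0.1,"wx":0,"wy":0,"wz":0},{"dx":0,"dy":0,"dz":0.1,"wx":0,"wy":0,"wz":0},{"dx":0,"dy":0,"dz":0.1,"wx":0,"wy":0,"wz":0},{"dx":0,"dy":0,"dz":0,"wx":0,"wy":0,"wz":0},{"dx":0,"dy":0,"dz":0,"wx":0,"wy":0,"wz":0}]'

```text
t: 30.27
tool_pos: [0.4964, -0.3682, 0.0394]
orientation: [-2.056, -2.375, 0.0]
contact_force: [-0.8, 0.8, 0.7]
width: 0.0268
grasp_force: 71.2
```

```bash
python3 avg.py 4
```

```text
30.47 pos [ 496.39 -368.2    39.46] F [-1.51  0.76  1.86] sd 0.27 T(cNm) [ 7.8 26.1  0.6]
```

Request:
play_rows --plan '[{"dx":0,"dy":0,"dz":0,"wx":0,"wy":0,"wz":0},{"dx":0,"dy":0,"dz":0,"wx":0,"wy":0,"wz":0},{"dx":0,"dy":0,"dz":0,"wx":0,"wy":0,"wz":0},{"dx":0,"dy":0,"dz":0,"wx":0,"wy":0,"wz":0},{"dx":0,"dy":0,"dz":0,"wx":0,"wy":0,"wz":0},{"dx":0,"dy":0,"dz":0,"wx":0,"wy":0,"wz":0},{"dx":0,"dy":0,"dz":0,"wx":0,"wy":0,"wz":0},{"dx":0,"dy":0,"dz":-0.5,"wx":0,"wy":0,"wz":0},{"dx":0,"dy":0,"dz":-2,"wx":0,"wy":0,"wz":0},{"dx":0,"dy":0,"dz":-4,"wx":0,"wy":0,"wz":0},{"dx":0,"dy":0,"dz":-4,"wx":0,"wy":0,"wz":0},{"dx":0,"dy":0,"dz":-4,"wx":0,"wy":0,"wz":0},{"dx":0,"dy":0,"dz":-1,"wx":0,"wy":0,"wz":0},{"dx":0,"dy":0,"dz":0,"wx":0,"wy":0,"wz":0},{"dx":0,"dy":0,"dz":0,"wx":0,"wy":0,"wz":0}]' --gripper 0.75

```text
t: 31.72
tool_pos: [0.4965, -0.3683, 0.1949]
orientation: [2.055, 2.374, 0.0]
contact_force: [-0.1, 0.0, -0.8]
width: 0.0642
grasp_force: 0.0
```

```bash
python3 - <<'E'
from cell import env
from h import *
go(env,[.4965,-.3687,.2],8.2)
f=env.grab_frame("wrist");f["fish"]=1;hsv=cv2.cvtColor(f["pixels"],cv2.COLOR_BGR2HSV)
w=((hsv[...,1]<60)&(hsv[...,2]>170)).astype(np.uint8);w=cv2.morphologyEx(w,cv2.MORPH_CLOSE,np.ones((9,9)))
for z in(.073,):print("label",rect(f,w,z,(255,180,310,245)))
E
```

```text
t 31.7167 pos [ 496.5 -368.3  194.9] yaw 8.23 q6 -0.78 F [-0.07  0.04 -0.8 ] w 64.2
 shift cm [-0.043 -0.01  -0.512]  turn deg [0.05 0.05 0.03] turn-first shift [-0.042 -0.011 -0.512]
label [ 495.  -367.7   19.4   38.4  -82.5]
```

```bash
python3 -c "
from cell import env
print(env.sign_off())"
```

```text
the job is handed in; nothing more can be done
None
```

The job is handed in and no verdict came back: the module is seated in the nest, its lid was pressed at about 14 N then 15 N for a second each (by the wrist force), and the stamp is back in its tray. I couldn't measure how evenly the four quarters of the die bore on the lid.

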